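# Right the watch box and snap its lid on

### The arm

A 6-joint arm with a two-finger parallel gripper is mounted at the origin on the work surface. World frame = base frame: x ahead of the robot, y to its left, z up, the work surface at z = 0. Lengths are in m, angles in degrees, forces in N, time in s.
With the tool pointing down it reaches from about 0.325 to 0.85 m from the base axis. Payload 15.5 kg.
Tool frame: the origin (TCP) lies midway between the tips of the shut fingers; the grasp point (between the pads) lies 19 mm behind it; z points along the fingers, y is the line along which they close (so a half turn about z gives the same grasp; the last joint's range is limited). The gripper opens to 91 mm and grips with 3 to 60 N. Pads are 32 mm wide; open, the fingers measure 118 mm over their backs; the gripper's body (76 mm by 178 mm) begins 60 mm behind the grasp point.
Start: joints at [63.913, 28.281, 77.091, -0, 74.628, -5.472], TCP at [0.22, 0.585, 0.214] pointing down, gripper open.
Joint ranges: [-166.48, 166.48], [-47.26, 123.95], [12.59, 153.08], [-70.14, 250.14], [6.76, 159.57], [-176.63, 176.63]. Speed limits (degrees/s): [108.29, 108.29, 147.25, 172.46, 172.46, 172.46].

### API

Orientations are given as a 3x3 rotation matrix whose columns are the frame's x, y, z axes.
In Python, from bench import ctrl gives the robot as it stands. The module is installed in compiled form; this text tells all that it offers. Calls block until the motion is done:
- ctrl.goto(position, orientation): joint-space move of the TCP to a pose.
- ctrl.move_l(position, vel=0.15, ori=None, contact_N=None): straight line of the TCP; ori=None keeps the orientation; vel is the mean speed in m/s. With contact_N (N) it stops when the force on the tool has changed by that much, and returns True; else False.
- ctrl.movej(angles): joint-space move.
- ctrl.command_gripper(opening): opening from 0.0 (shut) to 1.0 (fully open); the grip force is fixed at half the most; returns when the fingers have stopped.
- ctrl.sleep(seconds).
- ctrl.ik(position, orientation): joint angles nearest the present ones, or None.
- ctrl.read_camera(name): name is "scene" or "top" or "wrist"; returns the picture (384x512x3 uint8, blue, green, red); there is no depth.
- ctrl.camera_params(name): a dict with "fx", "fy", "cx", "cy" (pixels), "pose" (4x4, takes a point from camera to world coordinates); the wrist camera has in their place "T_tool_cam" (4x4, takes a point from camera to tool coordinates, whose origin is the TCP and whose axes are the flange's). Camera axes: x right, y up, looking along -z (the intrinsics and any distortion apply to the point x, -y, -z); pixel columns grow to the right and rows downward; lengths in m; the calibration is good to about 2 mm. A picture is of the moment at which its call begins: read the wrist's pose just before it. camera_params takes no time and is no camera call.
A pose or a line that the arm cannot do raises ctrl.MotionError and nothing moves.
- ctrl.sign_off(): hands the job in; it is judged then, once.
Readings, each from a call of its own:
- ctrl.current_t(): time.
- ctrl.current_q(): joint angles.
- ctrl.current_dq(): joint speeds.
- ctrl.current_effort(): joint torques, N m.
- ctrl.current_tool_pos(): TCP position.
- ctrl.current_eef_rot(): TCP orientation.
- ctrl.current_contact_force(): force on the tool from outside, world axes, zero at the start.
- ctrl.current_wrist_torque(): the same for the moment, N m.
- ctrl.current_grip_width(): opening from 0.0 (shut) to 1.0 (fully open).
- ctrl.current_grasp_force(): force on a finger pad.
Only numpy, scipy, OpenCV 4.12 (cv2) and the standard library are available. Lean on these libraries where they do the work, as an engineer would, in place of code of your own. Each camera call takes 0.05 s, during which the arm holds its last target. There are 200 camera calls.

### The job

The square white watch box was left standing mouth down on the green mat. Tip it over its edges, a quarter turn at a time and letting it rest on its side in between, until its open mouth is up, without lifting it off the mat; then press its lid on until it snaps fully home. Leave the tray, the loupe and the oil jar where they are.

Things in the scene. Friction and masses are not known exactly. Their poses are not given: they have to be found in the camera images.
- mat: Fixed green rubber mat, 520 x 860 x 3 mm, top at z = 0.003 and grippy: the box, pushed near its top square to a side, tips over its far lower edge rather than slides, and falls over by itself once past balance. Origin under its centre.
- box: White plastic watch box, an empty 92 mm cube of about 0.2 kg, one face open (the mouth); too wide to grip across. Origin at the centre of the mouth plane; its z axis points from the mouth out through the closed base: up at the start (mouth down), down at the end. x and y are square to the side walls. Walls 3 mm, base 6 mm thick; four dark dots at the base's outer corners.
- box_center (a point): Centre of the box cube, 46 mm from every face; axes as the box. Round the mouth an inward bead, 3 mm high, makes the rim 5 mm thick (opening 82 mm square). When the box lies on its side, pushing the upper rim of the mouth towards the base tips it mouth up.
- lid_grip (a point): Centre of the aluminium bar handle on the white lid, which lies handle up on the mat; z is up out of the lid. The bar runs along y: 14 mm thick (x), 56 mm long (y), 26 mm tall, standing on a plate 92 mm square and 5 mm thick. This point is 13 mm above the plate's top face, 18 mm above its underside, 31 mm above the bottom of the plug. Lid mass 0.12 kg.
- lid_plug (a point): Bottom centre of the lid's plug. The plug is 77 mm square, 13 mm deep, its lower 6 mm tapered, with a sprung catch on its two y sides. Any of the four yaws fits the box. The catches meet the rim with the plate 11 mm above home; pressing straight down with about 5 to 15 N carries them past the bead, and the plate then lies on the rim, edges flush with the box's. Its weight does not seat it.
- tray: Bystander: blue divided parts tray, 75 x 120 x 22 mm; origin under its centre.
- loupe: Bystander: black eye loupe, 40 mm across, 45 mm tall, standing; origin under its centre.
- oiler: Bystander: amber oil jar, 30 mm across, 50 mm tall; origin under its centre.

How it is judged:
By the outcome, as a careful person would: the job done as asked, in the order asked, and still so for the second after the job is handed in, with the robot touching nothing.
It also fails if it takes over 67 s, if anything falls off the work surface, if the arm or the gripper's body presses on something with over 40 N, if the wrist force passes 120 N, or if a joint passes its speed limit or range.

## Working session

There is one attempt and no reset: what is moved stays moved. The work goes in short steps, each a Python script; the robot and the scene stay as the last script left them, time stands still between calls to the robot, and variables do not carry over. Pictures are saved under pics/ and viewed, at most 10 in all, crops included, and the job is handed in when it is done.

```bash
mkdir -p pics
python3 - <<'E'
from bench import ctrl
import cv2,numpy as np
np.set_printoptions(precision=4,suppress=True)
for n in("scene","top"):
    cv2.imwrite(f"pics/{n}0.png",ctrl.read_camera(n)); print(n,ctrl.camera_params(n))
print(ctrl.camera_params("wrist"),ctrl.current_t())
E
```

```text
scene {'fx': 391.6027243960121, 'fy': 391.6027243960121, 'cx': 255.49416881727274, 'cy': 192.44718532391448, 'pose': array([[-0.7329, -0.5878,  0.3426,  0.8909],
       [ 0.6804, -0.628 ,  0.3778,  0.3135],
       [-0.0069,  0.5099,  0.8602,  0.7476],
       [ 0.    ,  0.    ,  0.    ,  1.    ]])}
top {'fx': 379.80816709106784, 'fy': 379.80816709106784, 'cx': 258.9438757885942, 'cy': 189.32034507086016, 'pose': array([[-0.0296,  0.9908, -0.1324,  0.5268],
       [-0.9996, -0.0292,  0.005 , -0.0068],
       [ 0.0011,  0.1325,  0.9912,  0.8571],
       [ 0.    ,  0.    ,  0.    ,  1.    ]])}
{'fx': 273.6782482427982, 'fy': 273.6782482427982, 'cx': 258.0168760365311, 'cy': 188.6865181417736, 'T_tool_cam': array([[ 0.0004,  0.9636,  0.2672,  0.0748],
       [ 1.    , -0.0006,  0.0005, -0.0007],
       [ 0.0006,  0.2672, -0.9636, -0.1709],
       [ 0.    ,  0.    ,  0.    ,  1.    ]])} 0.1
```

View pics/scene0.png

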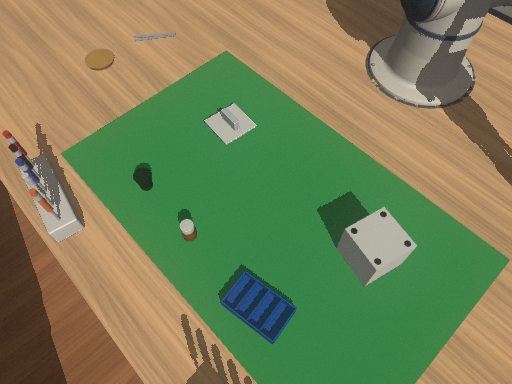

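View pics/top0.png

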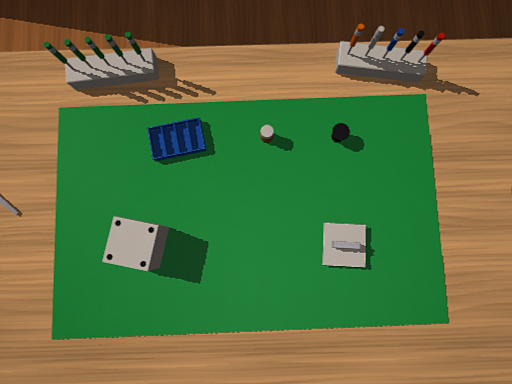

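The box is mouth down with dots at top-view (117,223), (151,230), (143,264), (109,257). In the scene view they are at (383,214), (407,243), (377,261), (354,230). The lid is at top (345,245) and scene (230,122). The tray, jar and loupe lie on the far side, so the free way is to tip the box twice towards −y.

```bash
cat > h.py <<'E'
from bench import ctrl
import cv2,numpy as np
np.set_printoptions(precision=4,suppress=True)
def cam(n):
    p=ctrl.camera_params(n)
    if n=="wrist":
        T=np.eye(4);T[:3,:3]=ctrl.current_eef_rot();T[:3,3]=ctrl.current_tool_pos();p["pose"]=T@p["T_tool_cam"]
    return p
def shot(n,f=None):
    p=cam(n);im=ctrl.read_camera(n)
    if f:cv2.imwrite(f"pics/{f}.png",im)
    return im,p
def ray(p,uv):
    d=p["pose"][:3,:3]@np.array([(uv[0]-p["cx"])/p["fx"],-(uv[1]-p["cy"])/p["fy"],-1]);return p["pose"][:3,3],d/np.linalg.norm(d)
def tri(rays):
    A=sum(np.eye(3)-np.outer(d,d) for o,d in rays);b=sum((np.eye(3)-np.outer(d,d))@o for o,d in rays);X=np.linalg.solve(A,b)
    return X,max(np.linalg.norm(np.cross(X-o,d)) for o,d in rays)
def atz(p,uv,z):
    o,d=ray(p,uv);return o+d*(z-o[2])/d[2]
def proj(p,X):
    c=p["pose"][:3,:3].T@(np.asarray(X)-p["pose"][:3,3]);return np.array([p["cx"]-p["fx"]*c[0]/c[2],p["cy"]+p["fy"]*c[1]/c[2]])
def down(x): # tool down, tool x along x
    x=np.array([x[0],x[1],0.])/np.hypot(x[0],x[1]);z=np.array([0,0,-1.]);return np.column_stack([x,np.cross(z,x),z])
E
python3 - <<'E'
from h import *
s,t=cv2.imread("pics/scene0.png"),cv2.imread("pics/top0.png");ps,pt=cam("scene"),cam("top")
def dot(im,c):
    x,y=c;w=5;g=im[y-w:y+w+1,x-w:x+w+1].mean(2);k=np.clip(130-g,0,None);Y,X=np.mgrid[-w:w+1,-w:w+1];return (x+(k*X).sum()/k.sum(),y+(k*Y).sum()/k.sum())
T=[dot(t,c) for c in[(117,223),(151,230),(143,264),(109,257)]];S=[dot(s,c) for c in[(383,214),(407,243),(377,261),(354,230)]]
print(np.array(T),np.array(S))
def best(T,S):
    r=[(lambda R:(max(e for _,e in R),np.array([x for x,_ in R])))([tri([ray(pt,a),ray(ps,S[(i*g+k)%4])]) for i,a in enumerate(T)]) for k in range(4) for g in(1,-1)]
    return min(r,key=lambda q:q[0])
e,P=best(T,S);print("dots",e,P,"mean",P.mean(0),"edges",np.linalg.norm(np.roll(P,-1,0)-P,axis=1))
# lid plate: white blob corners
def quad(im,x0,y0,x1,y1):
    c=im[y0:y1,x0:x1];m=(c.min(2)>90).astype(np.uint8);n,l,st,_=cv2.connectedComponentsWithStats(cv2.morphologyEx(m,cv2.MORPH_CLOSE,np.ones((5,5))));k=1+st[1:,4].argmax()
    h=cv2.convexHull(np.argwhere(l==k)[:,::-1].astype(np.int32));print(st[k]);return cv2.approxPolyN(h,4,None)[0].reshape(-1,2)+[x0,y0] if hasattr(cv2,"approxPolyN") else None
qt,qs=quad(t,315,215,378,278),quad(s,195,92,268,150);print(qt,qs)
e,L=best(qt,qs);print("lid",e,L,L.mean(0))
a=cv2.resize(t[205:285,305:385],(400,400));b=cv2.resize(s[85:165,190:270],(400,400));cv2.imwrite("pics/c.png",np.hstack([a,b]))
E
```

```text
[[117.368  222.5318]
 [150.7967 229.5328]
 [142.7402 263.5521]
 [109.1142 256.4719]] [[383.082  213.592 ]
 [407.3881 242.9045]
 [377.1986 261.0838]
 [353.4319 230.2392]]
dots 0.00036847059461710135 [[0.57   0.2748 0.094 ]
 [0.5541 0.2079 0.0935]
 [0.4875 0.2235 0.0939]
 [0.5033 0.2901 0.094 ]] mean [0.5287 0.2491 0.0939] edges [0.0688 0.0684 0.0684 0.0685]
[   7    8   44   44 1830]
[   9   11   53   42 1172]
[[365 267]
 [322 265]
 [323 222]
 [365 224]] [[227 145]
 [203 120]
 [233 102]
 [257 126]]
lid 0.0014328802163663956 [[ 0.463  -0.236   0.0208]
 [ 0.4687 -0.1436  0.0137]
 [ 0.5612 -0.1493  0.016 ]
 [ 0.5552 -0.2418  0.0212]] [ 0.512  -0.1927  0.0179]
```

View pics/c.png

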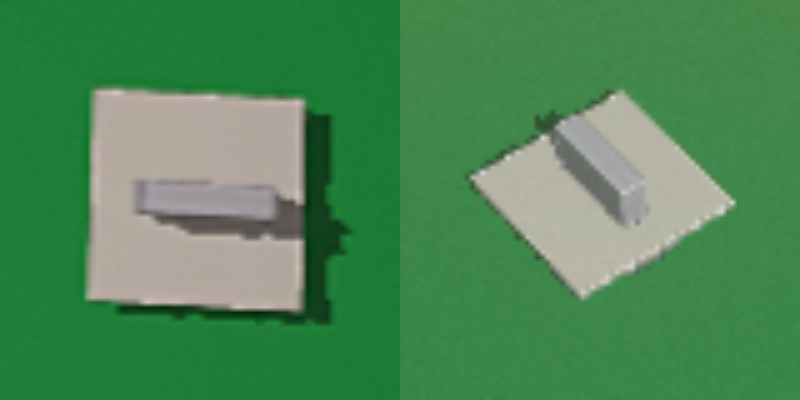

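Two views put the box top at z ≈ 0.094 (expected 0.095) and the lid plate at about 0.018–0.021, both consistent. The box centre is (0.529, 0.249). Now the first tip.

```bash
cat >> h.py <<'E'
def tip(face,d,h,thmax=54,off=.016,vel=.05):
    """push at face point (xy) along d at height h above the mat, following the arc of that body point"""
    d=np.append(d,0);f=np.append(face,0.003);R=down(d);up=np.array([0,0,1.])
    s=f-d*(off+.03)
    ctrl.goto(s+up*.15,R);ctrl.move_l(s+up*h,vel=.2)
    hit=ctrl.move_l(s+up*h+d*.045,vel=.025,contact_N=1.5)
    p=np.array(ctrl.current_tool_pos());print("hit",hit,p,"offset",(f-p)@d,ctrl.current_contact_force())
    if not hit: return
    base=p-up*h
    for th in np.radians(np.arange(9,thmax+1,9)):
        ctrl.move_l(base+d*(.092-.092*np.cos(th)+h*np.sin(th))+up*(.092*np.sin(th)+h*np.cos(th)),vel=vel)
        print(np.degrees(th),ctrl.current_contact_force())
    ctrl.sleep(.3)
    ctrl.move_l(np.array(ctrl.current_tool_pos())-d*.12+up*.03,vel=.25)
    print("t",ctrl.current_t())
E
python3 - <<'E'
from h import *
c=np.array([.5287,.2491]);d=np.array([-.0159,-.0669])+[-.0158,-.0666]+np.array([-.0156,.0666])[::-1]*[0,0]
d/=np.linalg.norm(d);print(d,ctrl.current_eef_rot())
tip(c-d*.046,d,.085)
a,_=shot("top");b,_=shot("scene","s1");cv2.imwrite("pics/top1.png",a)
cv2.imwrite("pics/v1.png",np.hstack([cv2.resize(a[150:350,60:310],(400,320)),cv2.resize(b[150:350,220:470],(400,320))]))
E
```

```text
[-0.231  -0.9729] [[-0.936   0.3521 -0.0005]
 [ 0.3521  0.936  -0.001 ]
 [ 0.0001 -0.0011 -1.    ]]
hit True [0.5428 0.3079 0.0878] offset 0.014477581894700388 [1.7017 0.0772 0.1031]
9.0 [-0.34    0.5801  0.014 ]
18.0 [0.1655 1.4164 1.9293]
27.0 [0.7476 1.6052 4.2219]
36.0 [-0.5541  0.6913 -0.4363]
45.0 [0.2062 0.1864 0.1951]
54.0 [-0.3216  0.7367  0.4877]
t 8.0667
```

View pics/v1.png

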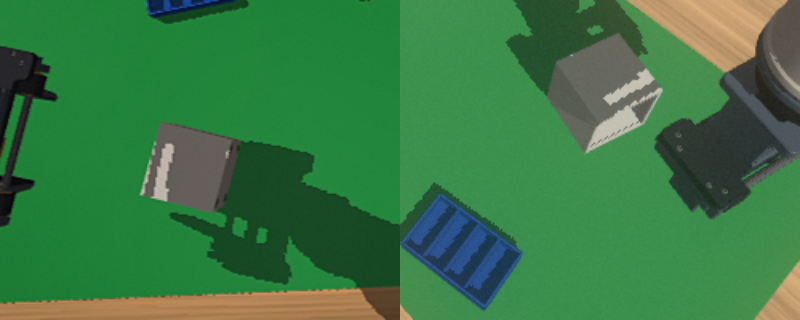

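The box now rests on its side with the mouth facing the gripper (+y). I'll check the predicted corners against both views.

Run:
```python
from h import *
c=np.array([.5074,.1596]);d=np.array([-.231,-.9729]);n=np.array([-d[1],d[0]])
out=[]
for nm,f in(("top","top1"),("scene","s1")):
    im=cv2.imread(f"pics/{f}.png");p=cam(nm)
    q=np.array([proj(p,np.append(c+a*.046*d+b*.046*n,.095)) for a,b in((-1,-1),(-1,1),(1,1),(1,-1))])
    o=np.floor(q.mean(0)-40).astype(int);print(nm,o,q)
    k=cv2.resize(im[o[1]:o[1]+80,o[0]:o[0]+80],(400,400),interpolation=cv2.INTER_CUBIC)
    for u in q: cv2.circle(k,tuple(np.int32((u-o+.5)*5)),3,(0,0,255),1)
    out.append(k)
cv2.imwrite("pics/v2.png",np.hstack(out))
```

```text
top [134 212] [[146.6525 270.9043]
 [157.7219 224.9411]
 [202.6238 234.3069]
 [192.2399 280.5663]]
scene [309 158] [[384.0876 205.8709]
 [344.5378 227.6794]
 [316.3762 190.3797]
 [354.6643 170.7948]]
```

View pics/v2.png

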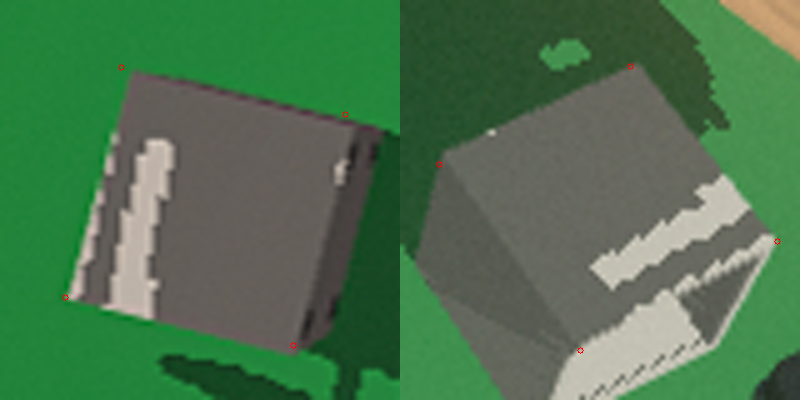

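Prediction and image agree to about 2 mm, with roughly 1° more yaw. The top-view corners are at crop (70,297), (133,72), (357,122), (297,350). Second tip, at the rim.

Run:
```python
from h import *
p=cam("top");o=np.array([134,212])
P=np.array([atz(p,o+np.array(u)/5-.5,.095)[:2] for u in((70,297),(133,72),(357,122),(297,350))])
d=P[2]+P[3]-P[0]-P[1];print(P,"edges",np.linalg.norm(np.roll(P,-1,0)-P,axis=1));d/=np.linalg.norm(d)
m=P[1]-P[0];dm=np.array([m[1],-m[0]]);dm/=np.linalg.norm(dm);dm*=np.sign(dm@d);d=d+dm;d/=np.linalg.norm(d)
c=P.mean(0);print(c,d)
tip(c-d*.046,d,.087,off=.0145)
f=c+d*.092;print("expected centre",f)
# look from above with the wrist camera
R=down(d);n=np.array([-d[1],d[0]])
T=np.array(ctrl.camera_params("wrist")["T_tool_cam"])
look=R@T[:3,:3]@np.array([0,0,-1]);cpos=R@T[:3,3]
def view(shift,name):
    z=.26;k=(z+cpos[2]-.095)/-look[2]
    ctrl.goto(np.append(f+shift,z)-np.append((cpos+k*look)[:2],0),R)
    ctrl.sleep(.2);return shot("wrist",name)[1]
ps=[view(s*.04*n,k) for s,k in((-1,"w1"),(1,"w2"))]
np.save("ps.npy",ps,allow_pickle=True)
print([proj(q,np.append(f,.095)) for q in ps],ctrl.current_t())
cv2.imwrite("pics/v3.png",np.hstack([cv2.resize(cv2.imread(f"pics/{k}.png")[50:350,50:450],(400,300)) for k in("w1","w2")]))
```

```text
[[0.4732 0.2133]
 [0.5607 0.189 ]
 [0.5382 0.0997]
 [0.4502 0.1242]] edges [0.0908 0.092  0.0914 0.0921]
[0.5056 0.1565] [-0.2577 -0.9662]
hit True [0.5214 0.2155 0.0899] offset 0.015017643174509942 [2.0323 2.4566 2.3313]
9.0 [ 0.2099 -0.2244  0.1808]
18.0 [-0.2178 -0.6883 -0.5422]
27.0 [0.8864 0.0877 0.3165]
36.0 [-0.251   0.4192 -0.2571]
45.0 [-0.2291  0.2666  0.4024]
54.0 [ 0.6501  0.4245 -0.8987]
t 14.4333
expected centre [0.4819 0.0677]
[array([226.4252, 188.2754]), array([288.7125, 188.5853])] 16.2083
```

View pics/v3.png

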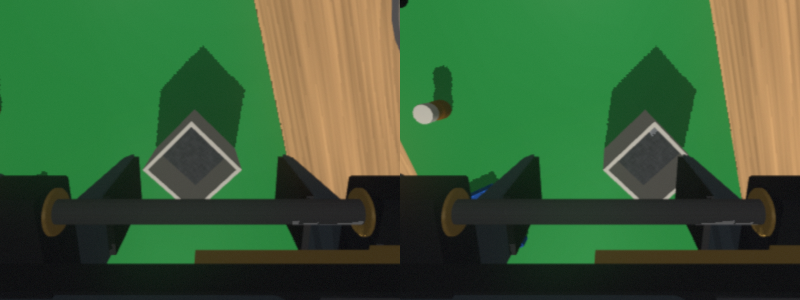

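The box is mouth up but spun by about 45° as it fell. Its rim corners in w1 are near full-frame (195,218), (242,172), (291,218), with the lowest one hidden by the gripper. I'll reframe and measure the rim from two views.

Run:
```python
from h import *
d=np.array([-.2577,-.9662]);n=np.array([-d[1],d[0]]);R=down(d);p1=np.load("ps.npy",allow_pickle=True)[0]
P=np.array([atz(p1,u,.095)[:2] for u in((195,218),(242,172),(291,218))]);f=(P[0]+P[2])/2;print(P,f)
T=np.array(ctrl.camera_params("wrist")["T_tool_cam"]);look=R@T[:3,:3]@np.array([0,0,-1]);cpos=R@T[:3,3]
ps=[];z=.24
for s,k in((1,"w3"),(-1,"w4")):
    kk=(z+cpos[2]-.095)/-look[2]
    ctrl.goto(np.append(f-.07*d+s*.045*n,z)-np.append((cpos+kk*look)[:2],0),R);ctrl.sleep(.2);ps.append(shot("wrist",k)[1])
np.save("ps.npy",ps,allow_pickle=True)
out=[]
for q,k in zip(ps,("w3","w4")):
    o=np.round(proj(q,np.append(f,.095))-[66,66]).astype(int).clip(0,[380,252]);print(k,o)
    im=cv2.imread(f"pics/{k}.png")[o[1]:o[1]+133,o[0]:o[0]+133];out.append(cv2.resize(im,(399,399),interpolation=cv2.INTER_CUBIC))
cv2.imwrite("pics/v4.png",np.hstack(out));print(ctrl.current_t())
```

```text
[[0.5332 0.0958]
 [0.4571 0.0524]
 [0.4117 0.1281]] [0.4724 0.1119]
w3 [232  64]
w4 [153  63]
17.7
```

View pics/v4.png

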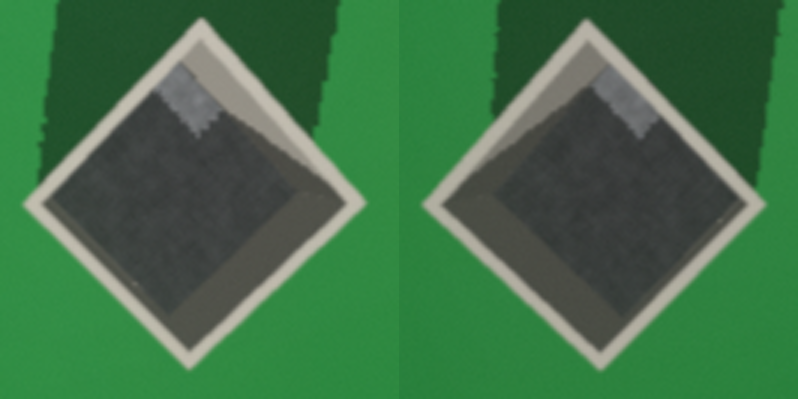

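All four rim corners are clear in both views: w3 crop (202,17), (367,204), (189,370), (23,204) and w4 crop (187,17), (368,205), (201,371), (22,205). I'll triangulate those, then take a closer wrist look at the lid.

Run:
```python
from h import *
ps=np.load("ps.npy",allow_pickle=True);O=np.array([[232,64],[153,63]])
U=np.array([[(202,17),(367,204),(189,370),(23,204)],[(187,17),(368,205),(201,371),(22,205)]])
r=[tri([ray(ps[k],O[k]+(U[k,i]+.5)/3-.5) for k in(0,1)]) for i in range(4)]
C=np.array([x for x,_ in r]);print(C,[e for _,e in r],"edges",np.linalg.norm(np.roll(C,-1,0)-C,axis=1))
Z=np.array([[atz(ps[k],O[k]+(u+.5)/3-.5,.095)[:2] for u in U[k]] for k in(0,1)])
yaw=lambda Q:np.degrees(np.angle(np.mean([((b-a)[0]+1j*(b-a)[1])**4 for a,b in zip(Q,np.roll(Q,-1,0))])))/4
print("box tri",C.mean(0),"atz",Z.mean(1),[yaw(q) for q in Z],yaw(C[:,:2]))
# lid close look: tool x along the bar
tp,l=cam("top"),np.array([.512,-.1927])
Q=np.array([atz(tp,u,.021)[:2] for u in((365,267),(322,265),(323,222),(365,224))]);print("lid top atz",Q.mean(0),yaw(Q))
b=np.radians(yaw(Q));x=np.array([np.sin(b),-np.cos(b)]);R=down(x)
T=np.array(ctrl.camera_params("wrist")["T_tool_cam"]);look=R@T[:3,:3]@np.array([0,0,-1]);cpos=R@T[:3,3];z=.2;k=(z+cpos[2]-.021)/-look[2]
for s,nm in((.03,"l1"),(-.03,"l2")):
    ctrl.goto(np.append(l-.06*x+s*np.array([-x[1],x[0]]),z)-np.append((cpos+k*look)[:2],0),R);ctrl.sleep(.2)
    im,p=shot("wrist",nm);np.save(nm+".npy",p,allow_pickle=True);print(proj(p,np.append(l,.021)))
im=np.hstack([cv2.imread(f"pics/{q}.png")[20:250,150:365] for q in("l1","l2")]);cv2.imwrite("pics/v5.png",cv2.resize(im,None,fx=1.8,fy=1.8,interpolation=cv2.INTER_CUBIC));print(ctrl.current_t())
```

```text
[[0.4578 0.0506 0.097 ]
 [0.4116 0.1305 0.0948]
 [0.4913 0.176  0.0965]
 [0.5371 0.0969 0.0969]] [np.float64(0.00010551430662884481), np.float64(2.570900161420891e-05), np.float64(7.847891622809222e-05), np.float64(2.2418046437448534e-07)] edges [0.0923 0.0917 0.0914 0.0917]
box tri [0.4745 0.1135 0.0963] atz [[0.4744 0.1136]
 [0.4748 0.1134]] [np.float64(30.026028997795247), np.float64(30.066445972435243)] 30.016220419501344
lid top atz [ 0.5121 -0.1922] -4.216131275365731
[281.529 143.106]
[234.9815 143.267 ]
23.225
```

View pics/v5.png

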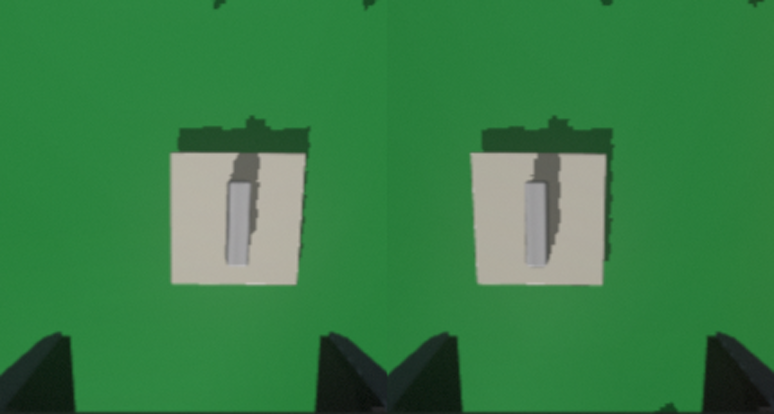

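Run:
```python
from h import *
U=np.array([[(170,152),(305,153),(297,284),(171,284)],[(471,153),(607,154),(604,285),(477,285)]],float);U[1,:,0]-=387
U=U/1.8+[150,20]-.2;ps=[np.load(k+".npy",allow_pickle=True).item() for k in("l1","l2")]
C=np.array([tri([ray(ps[k],U[k,i]) for k in(0,1)])[0] for i in range(4)]);Z=np.array([[atz(ps[k],u,.021)[:2] for u in U[k]] for k in(0,1)])
yaw=lambda Q:np.degrees(np.angle(np.mean([((b-a)[0]+1j*(b-a)[1])**4 for a,b in zip(Q,np.roll(Q,-1,0))])))/4
print("lid",C[:,2],C.mean(0),Z.mean(1),[yaw(q) for q in Z],np.linalg.norm(np.roll(Z[0],-1,0)-Z[0],axis=1))
l=Z.mean((0,1));b=np.radians(np.mean([yaw(q) for q in Z]))
assert np.linalg.norm(l-[.512,-.1925])<.005
x=np.array([np.sin(b),-np.cos(b)]);R=down(x)
ctrl.goto(np.append(l,.10),R);ctrl.command_gripper(.5);print("hit",ctrl.move_l(np.append(l,.0235),vel=.1,contact_N=6),ctrl.current_tool_pos())
ctrl.command_gripper(0);print("width",ctrl.current_grip_width()*91,ctrl.current_grasp_force())
g=np.array(ctrl.current_tool_pos());ctrl.move_l(g+[0,0,.14],vel=.2)
a=np.radians(-60+.03);c=np.array([.4746,.1135]);R=down((np.cos(a),np.sin(a)))
ctrl.goto(np.append(c,.175),R);ctrl.sleep(.2);print(ctrl.current_tool_pos(),"w",ctrl.current_grip_width()*91,ctrl.current_t())
s,_=shot("scene");t,_=shot("top")
cv2.imwrite("pics/v6.png",np.hstack([cv2.resize(s[120:280,270:430],(400,400)),cv2.resize(t[150:310,130:290],(400,400))]))
```

```text
lid [0.0176 0.0132 0.0167 0.0212] [ 0.5124 -0.1933  0.0172] [[ 0.5129 -0.1937]
 [ 0.5123 -0.1932]] [np.float64(-4.426498583279727), np.float64(-4.6041739996052655)] [0.0917 0.0913 0.0918 0.092 ]
hit False [ 0.5129 -0.1936  0.0239]
width 13.535697687766346 29.99979704618454
[0.475  0.1126 0.1749] w 13.669084658776738 28.3083
```

View pics/v6.png

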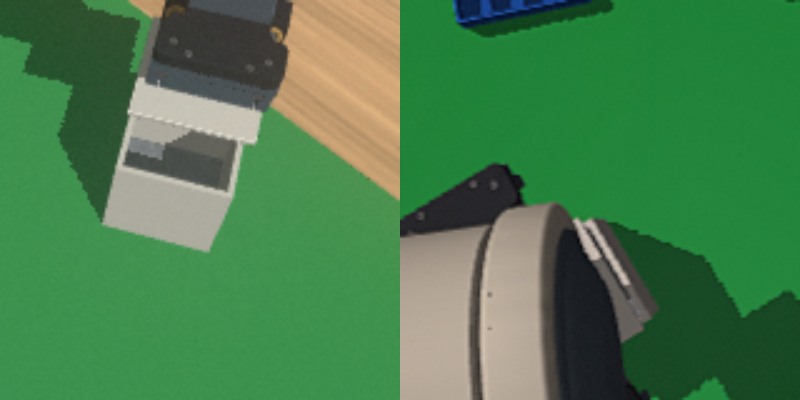

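The lid is held level (width 13.6 mm against a 14 mm bar) and square above the box. Lowering it now, with a check on the contact height.

Run:
```python
from h import *
c=np.array([.4746,.1135])
ctrl.move_l(np.append(c,.128),vel=.08);ctrl.sleep(.2);print(ctrl.current_tool_pos(),ctrl.current_contact_force())
hit=ctrl.move_l(np.append(c,.105),vel=.015,contact_N=3);z=ctrl.current_tool_pos()[2];print(hit,ctrl.current_tool_pos(),ctrl.current_contact_force(),ctrl.current_wrist_torque(),ctrl.current_t())
if z<.1155:
    hit=ctrl.move_l(np.append(c,.100),vel=.01,contact_N=22);print("press",hit,ctrl.current_tool_pos(),ctrl.current_contact_force(),"w",ctrl.current_grip_width()*91)
print(ctrl.current_t())
```

```text
[0.4749 0.1136 0.1284] [ 0.1201  0.27   -1.7909]
True [0.4744 0.1135 0.112 ] [0.7304 0.6878 0.0995] [ 0.165  -0.0598  0.0434] 30.3583
press True [0.4742 0.1134 0.1025] [-1.2099 -0.212   8.2562] w 14.10891948016468
31.2583
```

It contacted at the catch height and stopped hard at z = 0.1025, where home is 0.1029. I'll press once more to confirm, then release, back off and look.

Run:
```python
from h import *
p=np.array(ctrl.current_tool_pos());print(ctrl.move_l([.4746,.1135,.0995],vel=.01,contact_N=15),ctrl.current_tool_pos(),ctrl.current_contact_force())
p=np.array(ctrl.current_tool_pos());ctrl.move_l(p+[0,0,.001],vel=.02)
ctrl.command_gripper(.5);p=np.array(ctrl.current_tool_pos());ctrl.move_l(p+[0,0,.10],vel=.15)
ctrl.goto([.40,-.25,.28],down((0,-1)));ctrl.sleep(.3);print(ctrl.current_t(),ctrl.current_contact_force())
s,ps=shot("scene","send");t,pt=shot("top","tend")
cv2.imwrite("pics/v7.png",np.hstack([cv2.resize(s[130:250,270:390],(400,400),interpolation=cv2.INTER_CUBIC),cv2.resize(t[170:290,150:270],(400,400),interpolation=cv2.INTER_CUBIC)]))
c=np.array([.4746,.1135])
for z in(.095,.100,.111):print(z,[np.round(proj(ps,[c[0]+.065*np.cos(a),c[1]+.065*np.sin(a),z])-[270,130],1)*400/120 for a in np.radians([75,165,255,345])])
```

```text
True [0.4742 0.1134 0.1023] [-1.3176 -1.117   7.2311]
34.9083 [0.1038 0.9481 0.0146]
0.095 [array([306.6667, 228.6667]), array([331.    , 103.3333]), array([182.6667,  68.    ]), array([150., 189.])]
0.1 [array([308.6667, 224.3333]), array([333.    ,  98.3333]), array([183.6667,  63.    ]), array([151.    , 184.6667])]
0.111 [array([313.    , 214.6667]), array([337.6667,  87.6667]), array([186.3333,  52.3333]), array([153.3333, 174.6667])]
```

View pics/v7.png

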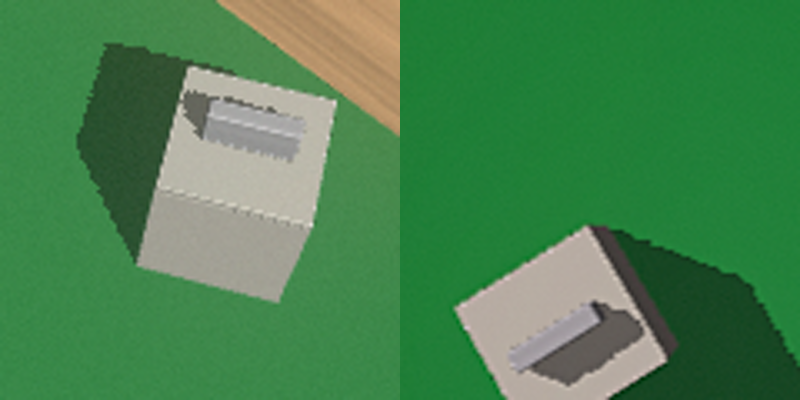

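The lid lies flush on the box with no gap. Its plate corners at crop (313,226), (335,101), (186,66), (157,187) match a plate top at z = 0.100, which is fully home.

```bash
python3 -c "
from h import *
print(ctrl.sign_off(),ctrl.current_t())"
```

```text
the job is handed in; nothing more can be done
the job is handed in; nothing more can be done
```

I tipped the box mouth up in two quarter turns, pressed the lid fully home and flush, didn't touch the tray, loupe or oil jar, and handed the job in at about 35 s.

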